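Fasten the lint-trap cover in the coin laundry

TASK

Shut the cover of the cream lint-trap box, then fasten it with its spring-loaded captive screw-knob: turn the knob until its yellow end faces the green dot, push it down, and while it is down screw it clockwise until the yellow end faces the red bar and it stays down by itself. Then let go; leave the things around the box where they stand.

Things in the scene. Friction and masses are not known exactly. Their poses are not given: they have to be found in the camera images.
- trap: Cream metal lint-trap box fixed to the counter, 170 (x) by 200 (y) by 100 mm high, open on top under its hinged cover, with a grey pipe stub 35 mm long on its +y side and one on its +x side. Origin: centre of its underside; -x is its front, the hinge is on the +x side. It may stand turned.
- cover (a joint): Hinge angle (rad) of the beige cover plate, 176 by 206 by 6 mm. 0 = shut on the rim (top face 106 mm above the counter); positive = swung up about the box's rear top edge (parallel to its y). Stiff: it stays at any angle; about 2 N downward near its front edge moves it. Starts at 0.35 to 0.8. Press on the bare plate beside the knob, or on the knob.
- cover_hinge (a point): Point on the cover's hinge axis, middle of the box's width, 100 mm above the counter. Its axes turn with the cover; the cover's top face lies 6 mm along its z, the front edge 173 mm along its -x, the knob's axis 130 mm along its -x.
- cover_front (a point): Middle of the cover's front edge, on its top face. Axes as cover_hinge.
- knob_grip (a point): On the knob's axis, mid-height of its wing. Black knob: wing 46 long, 14 wide, 26 mm high on a round skirt 50 mm across, 5 mm thick. z = knob axis (away from the cover); x along the wing, yellow end towards -x. Wing top 13 mm above, skirt top 13 mm below this point. At rest, cover shut: 142 mm above the counter, skirt 18 mm clear of the cover. Grip across the 14 mm from above.
- knob (a joint): Angle (rad) of the knob: 0 = yellow end faces the green dot (towards the cover's front edge); positive = clockwise seen from above; 1.2 = yellow end faces the red bar. End stops at -1.2 and 1.35. Starts between -0.9 and 0.8. It stays where it is left (friction 0.04 N m). While pushed down it turns clockwise only. With the cover open it never catches.
- press (a joint): Travel (m) of the knob along its axis: 0 = raised by its spring, 0.016 = pushed down to the stop (3.6 N to start, 8.4 N at the stop). With the cover shut it goes down beyond 5 mm only within about 0.2 rad of the green dot; pushed 12 mm or more there and turned clockwise it enters the thread, which holds it: about 13 mm down at the red bar. Let go before that, it springs up.
- start_mark (a point): Green dot, 16 mm across, on the cover 34 mm in front of the knob's axis: where the yellow end must face to push the knob in.
- lock_mark (a point): Red bar, 18 by 10 mm, on the cover 36 mm from the knob's axis, 1.2 rad clockwise (seen from above) from the green dot: where the yellow end faces when the knob is screwed home.
- detergent: Bystander: blue bottle, 72 mm diameter, 170 mm high, near the box's left (+y) rear. Origin: centre of its underside.
- coin_cup: Bystander: red cup, 72 mm diameter, 60 mm high, right (-y) of the box. Origin: centre of its underside.
- strainer: Bystander: spare steel strainer bowl, 90 mm diameter, 55 mm high, right rear of the box. Origin: centre of its underside.
- screwdriver: Bystander: orange-handled screwdriver, 190 mm long, lying right of the box. Origin: middle of its underside.
- brush: Bystander: lint brush, 200 mm long, lying left of the box. Origin: middle of its underside.

How it is judged:
On the way, in this order (a step that is already met when the one before it is completed fails the run):
1. the cover is shut on the box (value of joint cover below 0.03 rad), for 0.1 s.
2. the knob is started: pushed down and turned clockwise into its thread, with the cover shut (value of joint cover below 0.03 rad and value of joint press above 0.009 m and value of joint knob above 0.5 rad), for 0.05 s.
At the end, for the whole second after the job is handed in: The cover is shut (within 0.03 rad), the knob stays down by itself (more than 10.5 mm) and is turned clockwise to the red bar (beyond 1.0 rad; the bar is at 1.2, the stop at 1.35), at rest, with nothing touching it (value of joint cover below 0.03 rad and value of joint press above 0.0105 m and value of joint knob above 1 rad and velocity of joint knob below 0.1 rad/s).
It fails at once if a bystander is knocked away (moved by more than 40 mm) (distance of any of detergent, coin_cup, strainer, screwdriver, brush from where it was at the start of the episode above 0.04 m).
It also fails if it takes over 54 s, if anything falls off the work surface, if the arm or the gripper's body presses on something with over 40 N, if the wrist force passes 120 N, or if a joint passes its speed limit or range.

ROBOT

A 6-joint arm with a two-finger parallel gripper is mounted at the origin on the work surface. World frame = base frame: x ahead of the robot, y to its left, z up, the work surface at z = 0. Lengths are in m, angles in rad, forces in N, time in s.
With the tool pointing down it reaches from about 0.35 to 0.975 m from the base axis. Payload 4.9 kg.
Tool frame: the origin (TCP) lies on the centre line of the jaws, within the pads' length; the fingertips stand 25 mm ahead of it and the grasp point (between the pads) lies 6 mm ahead of it (robot.nose_length is the z of the fingertips in the tool frame, in m); z points along the fingers, y is the line along which they close (so a half turn about z gives the same grasp; the last joint's range is limited). The gripper opens to 85 mm and grips with 20 to 120 N. Pads are 22 mm wide; open, the fingers measure 114 mm over their backs; the gripper's body (76 mm by 85 mm) begins 54 mm behind the grasp point. The pads swing forward as they close: fully open they stand 13 mm farther back than shut.
Start: joints at [1.056, 0.053, 1.613, -0, 1.476, -0.119], TCP at [0.241, 0.577, 0.256] pointing down, gripper open.
Joint ranges: [-3.01, 3.01], [-1.01, 2.22], [0.06, 2.58], [-1.02, 4.17], [0.09, 2.62], [-3.14, 3.14]. Speed limits (rad/s): [2.57, 2.57, 3.14, 3.14, 3.14, 3.14].

INTERFACE

Orientations are given as a rotation vector (axis times angle).
In Python, from bench import robot gives the robot as it stands.
- The arm moves only by the tool jog_arm, never from a script. Its argument "steps" is a list of rows, each a list of 7 numbers: the shift along the tool's x, y, z each as a share of 0.2 m, from -1 to 1, then the turn, a rotation vector about the tool's x, y, z each as a share of 2 pi rad, from -1 to 1, then the opening, from 0 (shut) to 1 (fully open). A call has 1 to 20 rows; each row is the pose to reach, as a shift and turn from the pose commanded when the call began, along the tool's axes at that moment, turning the shorter way round; what a row does not reach only later rows make up. A row lasts 1/8 s, in which the tool goes at most 62.5 mm and 10.7 degrees, less where a joint would pass 70% of its speed; a pose out of reach is approached as far as the arm can. A call with a number of a shift or a turn outside -1 to 1 is refused whole. A call with a gripper value outside its range is refused whole. The fingers move at their own pace and stop on an object; "newtons" is the grip in N (left out, the last holds). Time passes only in rows, so rows that repeat a pose let the fingers close. It gives the time, the measured TCP pose, the force, the opening and the grip force at its end, in the units of the state.
- robot.observe(): the state, without advancing time (a new reading comes with each control period).
- robot.camera(name): name is "scene" or "top"; returns the picture (480x640x3 uint8, red, green, blue); there is no depth.
- robot.calibration(name): a dict with "fx", "fy", "cx", "cy" (pixels), "eye" and "rotation" of the camera in the world. Camera axes: x right, y down, z forward; pixel columns grow to the right and rows downward; lengths in m; the calibration is good to about 2 mm. A picture is of the moment at which its call begins. calibration takes no time and is no camera call.
- robot.job_done(): hands the job in; it is judged then, once.
The state is a dict: "t": time; "joint_pos": joint angles; "joint_velocities": joint speeds; "tau": joint torques, N m; "eef_pos": TCP position; "ee_rot": TCP orientation; "wrist_force": force on the tool from outside, world axes, zero at the start; "ft_torque": the same for the moment, N m; "finger_gap": finger opening in m; "gripper_force": force on a finger pad.
Only numpy, scipy, OpenCV 4.12 (cv2) and the standard library are available. Lean on these libraries where they do the work, as an engineer would, in place of code of your own. Each camera call takes 0.05 s, during which the arm holds its last target. There are 200 camera calls.

## Working session

There is one attempt and no reset: what is moved stays moved. The work goes in short steps, Python scripts to look and compute and a tool call to move; the robot and the scene stay as the last step left them, time stands still between calls to the robot, and variables do not carry over. Pictures are saved under pics/ and viewed, at most 10 in all, crops included, and the job is handed in when it is done.

Besides the shell and the picture viewer there is one more tool, called after "Emit:" as name(argument=value, ...) on one line, values as JSON. jog_arm: Moves the arm, as the interface text tells. Shift numbers are shares of 0.2 m and turn numbers shares of 2 pi rad, none past 1 either way. Its arguments: {"type":"object","properties":{"steps":{"type":"array","items":{"type":"array","items":{"type":"number"}}},"newtons":{"type":"number"}},"required":["steps"]}

```bash
mkdir -p pics; ls; python3 - <<'E'
from bench import robot
import cv2,json
for n in("scene","top"):
    cv2.imwrite(f"pics/{n}0.png",robot.camera(n)[:,:,::-1]); c=robot.calibration(n); print(n,c)
s=robot.observe();print(s["t"],s["eef_pos"],s["ee_rot"],s["finger_gap"],robot.nose_length)
E
```

```text
pics
scene {'fx': 460.9384953571542, 'fy': 460.9384953571542, 'cx': 321.90595847490135, 'cy': 239.95017169910432, 'eye': array([1.05826378, 0.46755903, 0.92422213]), 'rotation': array([-1.09407461, -2.52885471,  0.86043914])}
top {'fx': 512.8978671237784, 'fy': 512.8978671237784, 'cx': 320.0810679282547, 'cy': 242.11691887880352, 'eye': array([0.51593224, 0.04039338, 1.07199206]), 'rotation': array([-2.16728102,  2.21847647, -0.09173671])}
0.1 [0.24069936 0.57621504 0.25517485] [-6.17517050e-01 -3.07970954e+00  2.85021804e-03] 0.08541432906366966 0.025
```

View pics/scene0.png

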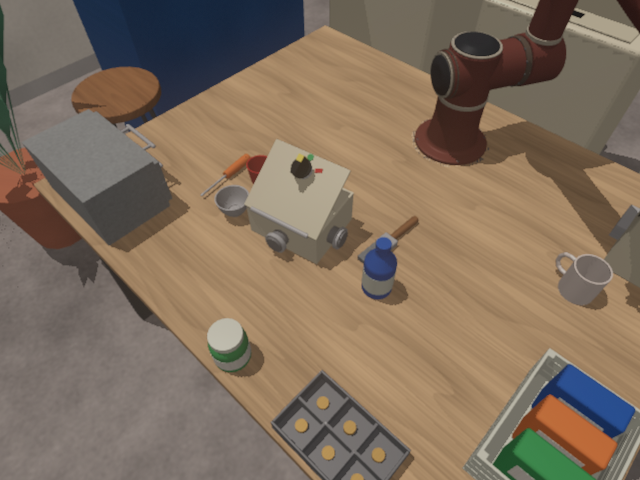

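View pics/top0.png

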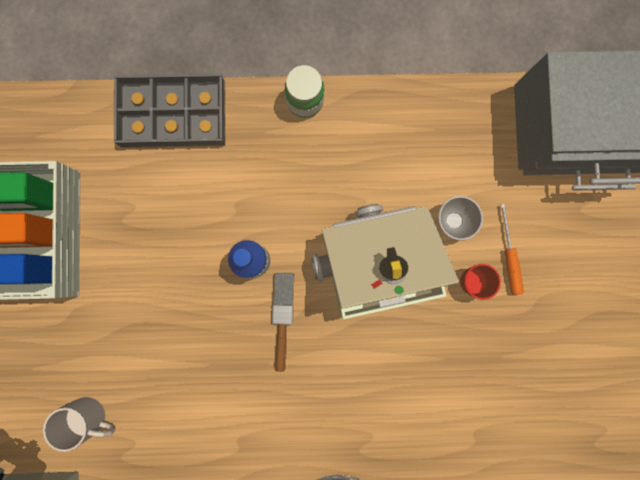

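The pictures show the box at about (390,265) in top, with its front towards the robot, the red cup near its right and the bottle and brush to its left. The cover is partly open, with the green dot near (398,290) and the red bar near (377,284). I'll zoom in for corner pixels.

```bash
python3 - <<'E'
import cv2
a=cv2.imread("pics/scene0.png")[130:270,225:365];b=cv2.imread("pics/top0.png")[190:330,300:500]
cv2.imwrite("pics/s1.png",cv2.resize(a,None,fx=4,fy=4,interpolation=2));cv2.imwrite("pics/t1.png",cv2.resize(b,None,fx=4,fy=4,interpolation=2))
E
cat > h.py <<'E'
import numpy as np,cv2
from bench import robot
from scipy.spatial.transform import Rotation as R
def ray(n,u,v):
    c=robot.calibration(n);d=R.from_rotvec(c["rotation"]).apply([(u-c["cx"])/c["fx"],(v-c["cy"])/c["fy"],1.]);return np.array(c["eye"]),d
def plane(n,u,v,z):
    e,d=ray(n,u,v);return e+d*(z-e[2])/d[2]
def tri(ps,pt):
    e,d=ray("scene",*ps);f,g=ray("top",*pt)
    s=np.linalg.lstsq(np.c_[d,-g],f-e,rcond=None)[0];p,q=e+d*s[0],f+g*s[1];return (p+q)/2,np.linalg.norm(p-q)
def proj(n,p):
    c=robot.calibration(n);q=R.from_rotvec(c["rotation"]).inv().apply(np.array(p)-c["eye"]);return np.array([c["cx"],c["cy"]])+q[:2]/q[2]*c["fx"]
E
```

```text
(no output)
```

View pics/s1.png

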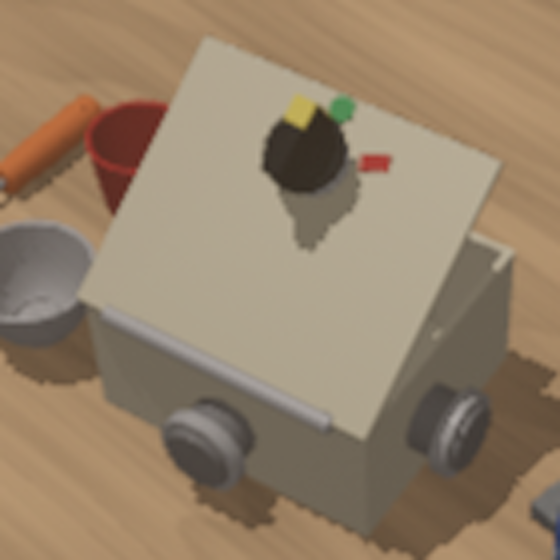

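View pics/t1.png

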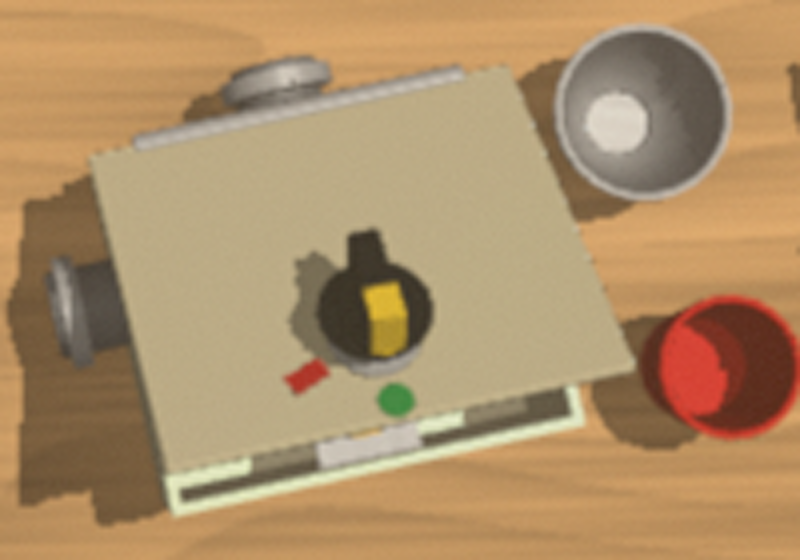

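```bash
cat >> h.py <<'E'
def S(x,y): return (225+(x+.5)/4-.5,130+(y+.5)/4-.5)
def T(x,y): return (300+(x+.5)/4-.5,190+(y+.5)/4-.5)
E
python3 - <<'E'
from h import *
np.set_printoptions(precision=4,suppress=True)
P={}
for k,s,t in [("FR",(207,37),(636,370)),("FL",(500,163),(165,473)),("RR",(82,298),(510,67)),("RL",(362,437),(92,157)),("green",(342,109),(396,400)),("red",(375,163),(307,377))]:
    P[k],e=tri(S(*s),T(*t));print(k,P[k],e)
F=(P["FR"]+P["FL"])/2;B=(P["RR"]+P["RL"])/2
x=(B-F)/np.linalg.norm(B-F);y=P["FL"]+P["RL"]-P["FR"]-P["RR"];y/=np.linalg.norm(y);z=np.cross(x,y)
print("len",np.linalg.norm(B-F),np.linalg.norm(P["FL"]-P["FR"]),"tilt",-np.arcsin(x[2]),"yawx",np.arctan2(x[1],x[0]),"yawy",np.arctan2(-y[0],y[1]))
th=-np.arcsin(x[2]); yaw=np.arctan2(-y[0],y[1])
# hinge: B is rear edge top face: 3mm behind hinge, 6 up
H=B-.003*x-.006*z;print("hinge",H)
K=H-.13*x; top=K+z*(.042+.013); print("knobgrip",K+z*.042)
for n,pts in (("top",[T(383,287),T(387,322),T(365,236)]),("scene",[S(300,110)])):
  for p in pts:
    e,d=ray(n,*p);q=e+d*((top-e)@z)/(d@z)-top;print(n,q@x*1e3,q@y*1e3)
for k in("green","red"): q=P[k]-K;print(k,q@x,q@y,q@z)
# box by top-rim front corners at z=.1
for p in((172,515),(583,425)): print(plane("top",*T(*p),.1))
E
```

```text
FR [ 0.5021 -0.208   0.1941] 0.0015385244621549058
FL [ 0.4642 -0.0059  0.1963] 0.00100338900139643
RR [ 0.6454 -0.179   0.0991] 0.005346635507919827
RL [0.6077 0.0207 0.1031] 0.0011453822485448426
green [ 0.4919 -0.1047  0.1939] 0.0012854146085270828
red [ 0.5024 -0.0684  0.1822] 0.0012412721425858828
len 0.17378255070895698 0.20556215163963715 tilt 0.5723793788525401 yawx 0.19136770578768353 yawy 0.1861084141928442
hinge [ 0.6209 -0.0802  0.0977]
knobgrip [ 0.536  -0.0973  0.2034]
top -3.819710951497411 -0.9368553282978739
top -20.98674722411212 2.2672231349648317
top 23.24032469034481 -0.7843929763904
scene -15.227046807930941 0.40717594679690994
green -0.03249724108106487 0.0007124194261891811 0.009742460458427252
red -0.011647056303159892 0.03426267362885606 0.00872795194374823
[ 0.4385 -0.0134  0.1   ]
[ 0.4758 -0.209   0.1   ]
```

```bash
cat >> h.py <<'E'
def go(pos,yaw):
    "shares for a TCP goal, tool down, tool x = box front at yaw"
    s=robot.observe();A=R.from_rotvec(s["ee_rot"]);c,n=np.cos(yaw),np.sin(yaw)
    G=R.from_matrix(np.array([[-c,-n,0],[-n,c,0],[0,0,-1]]).T)
    print("t",s["t"],np.round(A.inv().apply(np.array(pos)-s["eef_pos"])/.2,4),np.round((A.inv()*G).as_rotvec()/(2*np.pi),4))
E
python3 - <<'E'
from h import *
go([.4856,-.0448,.285],.188)
E
```

```text
t 0.1 [-2.3269 -2.3933 -0.1451] [-0.0003 -0.0001 -0.0929]
```

Emit:
jog_arm(steps=[[-0.776, -0.798, -0.15, 0, 0, 0, 0], [-0.776, -0.798, -0.15, 0, 0, 0, 0], [-0.776, -0.798, -0.15, 0, 0, 0, 0], [-0.776, -0.798, -0.15, 0, 0, 0, 0], [-0.776, -0.798, -0.15, 0, 0, 0, 0]])

```text
t: 0.72
eef_pos: [0.3234, 0.3679, 0.2866]
ee_rot: [0.623, 3.079, 0.001]
wrist_force: [0.3, 0.4, -0.3]
finger_gap: 0.0002
gripper_force: 0.0
```

Emit:
jog_arm(steps=[[-0.776, -0.798, 0, 0, 0, 0, 0], [-0.776, -0.798, 0, 0, 0, 0, 0], [-0.776, -0.798, 0, 0, 0, 0, 0], [-0.776, -0.798, 0, 0, 0, 0, 0], [-0.776, -0.798, 0, 0, 0, 0, 0], [-0.776, -0.798, 0, 0, 0, 0, 0]])

```text
t: 1.48
eef_pos: [0.404, 0.1634, 0.2859]
ee_rot: [-0.616, -3.08, -0.001]
wrist_force: [-0.0, 0.1, 0.4]
finger_gap: -0.0002
gripper_force: 0.0
```

```bash
python3 - <<'E'
from h import *
go([.4856,-.0448,.285],.188)
E
```

```text
t 1.475 [-0.7769 -0.8039  0.0036] [ 0.0001 -0.0002 -0.0928]
```

Emit:
jog_arm(steps=[[-0.777, -0.804, 0, 0, 0, -0.093, 0], [-0.777, -0.804, 0, 0, 0, -0.093, 0], [-0.777, -0.804, 0, 0, 0, -0.093, 0], [-0.777, -0.804, 0, 0, 0, -0.093, 0], [-0.777, -0.804, 0, 0, 0, -0.093, 0], [-0.777, -0.804, 0, 0, 0, -0.093, 0], [-0.777, -0.804, 0, 0, 0, -0.093, 0]])

```text
t: 2.35
eef_pos: [0.4856, -0.044, 0.2862]
ee_rot: [0.3, -3.127, -0.001]
wrist_force: [0.2, -0.2, -0.1]
finger_gap: -0.0002
gripper_force: 0.0
```

Emit:
jog_arm(steps=[[0, 0, 0.15, 0, 0, 0, 0], [0, 0, 0.25, 0, 0, 0, 0], [0, 0, 0.35, 0, 0, 0, 0], [0, 0, 0.45, 0, 0, 0, 0], [0, 0, 0.55, 0, 0, 0, 0], [0, 0, 0.63, 0, 0, 0, 0], [0, 0, 0.7, 0, 0, 0, 0]])

```text
t: 3.22
eef_pos: [0.4855, -0.0459, 0.1453]
ee_rot: [0.295, -3.127, -0.0]
wrist_force: [-1.3, 0.8, 2.1]
finger_gap: 0.0
gripper_force: 1.1
```

Emit:
jog_arm(steps=[[0, 0, 0.03, 0, 0, 0, 0], [0, 0, 0.06, 0, 0, 0, 0], [0, 0, 0.08, 0, 0, 0, 0], [0, 0, 0.085, 0, 0, 0, 0], [0, 0, 0.085, 0, 0, 0, 0]])

```text
t: 3.85
eef_pos: [0.4859, -0.0458, 0.131]
ee_rot: [0.296, -3.127, 0.0]
wrist_force: [-6.3, 1.2, 8.8]
finger_gap: -0.0003
gripper_force: 4.6
```

Emit:
jog_arm(steps=[[0, 0, -0.3, 0, 0, 0, 0], [0, 0.3, -0.6, 0, 0, 0, 1], [0, 0.6, -0.6, 0, 0, 0, 1], [0, 0.9, -0.6, 0, 0, 0, 1], [0, 0.9, -0.6, 0, 0, 0, 1], [0, 0.9, -0.6, 0, 0, 0, 1]])

```text
t: 4.6
eef_pos: [0.4519, 0.1314, 0.2492]
ee_rot: [-0.298, 3.127, -0.001]
wrist_force: [0.3, -0.3, -0.1]
finger_gap: 0.0852
gripper_force: 0.0
```

```bash
python3 - <<'E'
from h import *
a=robot.camera("scene")[:,:,::-1].copy();b=robot.camera("top")[:,:,::-1].copy()
cv2.imwrite("pics/scene2.png",a);cv2.imwrite("pics/top2.png",b)
a=cv2.resize(a[130:270,225:365],None,fx=4,fy=4,interpolation=2);b=cv2.resize(b[190:330,300:500],None,fx=4,fy=4,interpolation=2)
cv2.imwrite("pics/s3.png",a);cv2.imwrite("pics/t3.png",b)
E
```

```text
(no output)
```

View pics/s3.png

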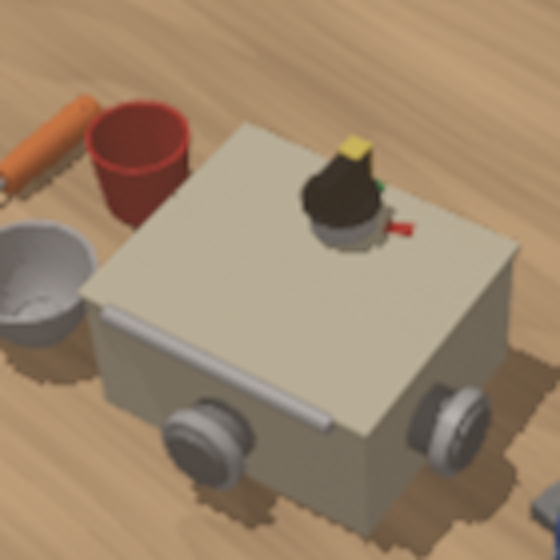

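View pics/t3.png

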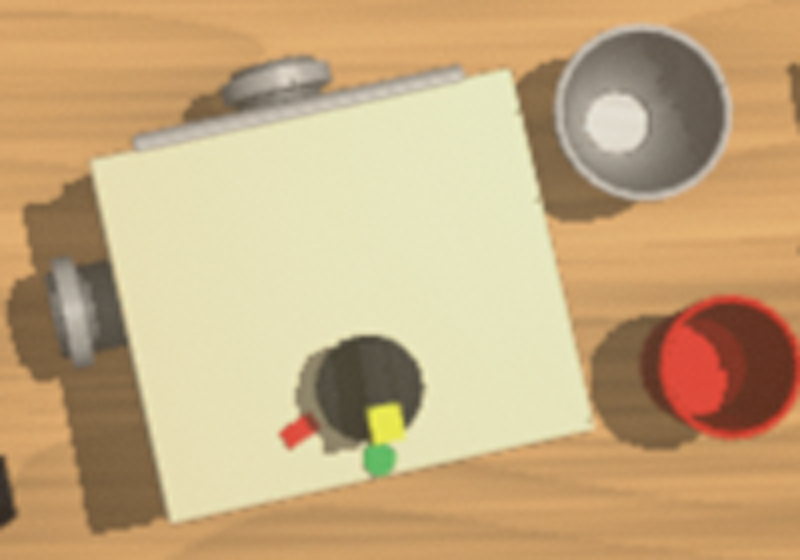

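```bash
python3 - <<'E'
from h import *
np.set_printoptions(precision=4,suppress=True)
c=[plane("top",*T(*p),.106) for p in((92,158),(511,69),(592,430),(170,523))]
RL,RR,FR,FL=c;M=sum(c)/4
x=(RL+RR-FL-FR);x/=np.linalg.norm(x);y=np.array([-x[1],x[0],0])
yw=FL+RL-FR-RR;print("yaw",np.arctan2(x[1],x[0]),np.arctan2(-yw[0],yw[1]),np.linalg.norm(RL-FL),np.linalg.norm(yw)/2)
K=M-x*(.130+.003-.088);print("knob from plate",K)
b=cv2.imread("pics/top2.png");h=cv2.cvtColor(b,cv2.COLOR_BGR2HSV)
def cen(lo,hi,box):
    m=cv2.inRange(h,lo,hi);u0,u1,v0,v1=box;r=np.zeros_like(m);r[v0:v1,u0:u1]=m[v0:v1,u0:u1];q=cv2.moments(r,True);return (q["m10"]/q["m00"],q["m01"]/q["m00"],q["m00"])
g=cen((45,80,60),(85,255,255),(370,420,280,320));ye=cen((22,150,120),(35,255,255),(380,410,280,310));r=cen((0,150,120),(10,255,255),(360,385,285,310))
print(g,ye,r)
G=plane("top",*g[:2],.106);Rr=plane("top",*r[:2],.106);K2=G+.034*x;Y=plane("top",*ye[:2],.155)
Yt,e=tri(S(355,149),T(386,420));print("yellow tri",Yt,e)
sk=plane("top",*T(369,388),.1265)
print("knob from green",K2,"skirt",sk)
for k in(K,K2,sk):
  d=Y-k;print("yel",d@x,d@y,"ang",np.arctan2(d@y,-d@x))
s=robot.observe();print(s["eef_pos"]);Km=(K+K2)/2
go([Km[0],Km[1],.136],np.arctan2(x[1],x[0]))
E
```

```text
yaw 0.18389922474775164 0.18878416986476715 0.17507327696345676 0.20358048846953342
knob from plate [ 0.4961 -0.104   0.106 ]
(394.3207547169811, 304.35849056603774, 53.0) (395.768115942029, 295.3768115942029, 69.0) (374.2368421052632, 297.10526315789474, 38.0)
yellow tri [ 0.4816 -0.1059  0.1546] 0.0026443808689633253
knob from green [ 0.496  -0.1045  0.106 ] skirt [ 0.4963 -0.1041  0.1265]
yel -0.015132651687910321 0.0006228418802074281 ang 0.04113558827776261
yel -0.014929571892341455 0.0010725665954325085 ang 0.07171853550523125
yel -0.015239691885198286 0.0007233097878996233 ang 0.047426641020421274
[0.4522 0.1301 0.2489]
t 4.7 [ 0.0026 -1.1919  0.5652] [-0.0001 -0.0001  0.0006]
```

Emit:
jog_arm(steps=[[0, -0.3, 0, 0, 0, 0, 1], [0, -0.6, 0, 0, 0, 0, 1], [0.001, -0.9, 0, 0, 0, 0, 1], [0.0013, -0.9, 0, 0, 0, 0, 1], [0.0013, -0.9, 0, 0, 0, 0, 1]])

```text
t: 5.32
eef_pos: [0.4852, -0.0469, 0.2489]
ee_rot: [0.291, -3.127, -0.001]
wrist_force: [0.4, 0.6, -0.2]
finger_gap: 0.0853
gripper_force: 0.0
```

Emit:
jog_arm(steps=[[0.001, -0.292, 0, 0, 0, 0, 0.6], [0.001, -0.292, 0, 0, 0, 0, 0.6], [0.001, -0.292, 0, 0, 0, 0, 0.6], [0.001, -0.292, 0, 0, 0, 0, 0.6]])

```text
t: 5.82
eef_pos: [0.496, -0.1019, 0.2492]
ee_rot: [0.299, -3.127, -0.001]
wrist_force: [-0.0, 0.4, -0.7]
finger_gap: 0.0511
gripper_force: 0.0
```

```bash
python3 - <<'E'
from h import *
go([.4961,-.1042,.156],.187)
E
```

```text
t 5.825 [ 0.0018 -0.0114  0.466 ] [ 0.0001 -0.      0.0005]
```

Emit:
jog_arm(steps=[[0.001, -0.007, 0.2, 0, 0, 0, 0.6], [0.001, -0.007, 0.35, 0, 0, 0, 0.6], [0.001, -0.007, 0.466, 0, 0, 0, 0.6], [0.001, -0.007, 0.466, 0, 0, 0, 0.6], [0.001, -0.007, 0.466, 0, 0, 0, 0], [0.001, -0.007, 0.466, 0, 0, 0, 0], [0.001, -0.007, 0.466, 0, 0, 0, 0], [0.001, -0.007, 0.466, 0, 0, 0, 0], [0.001, -0.007, 0.466, 0, 0, 0, 0]], newtons=50)

```text
t: 6.95
eef_pos: [0.497, -0.1045, 0.1569]
ee_rot: [-0.296, 3.125, 0.0]
wrist_force: [1.4, 4.0, 3.4]
finger_gap: 0.0131
gripper_force: 53.3
```

Emit:
jog_arm(steps=[[0, 0, 0.03, 0, 0, 0, 0], [0, 0, 0.06, 0, 0, 0, 0], [0, 0, 0.08, 0, 0, 0, 0], [0, 0, 0.08, 0, 0, 0, 0]])

```text
t: 7.45
eef_pos: [0.4972, -0.1046, 0.1419]
ee_rot: [-0.296, 3.126, 0.0]
wrist_force: [-1.2, 4.6, 12.5]
finger_gap: 0.0126
gripper_force: 54.7
```

Emit:
jog_arm(steps=[[0, 0, 0, 0, 0, 0.025, 0], [0, 0, 0, 0, 0, 0.05, 0], [0, 0, 0, 0, 0, 0.075, 0], [0, 0, 0, 0, 0, 0.1, 0], [0, 0, 0, 0, 0, 0.1, 0]])

```text
t: 8.07
eef_pos: [0.497, -0.1051, 0.1419]
ee_rot: [0.686, 3.064, -0.001]
wrist_force: [-2.3, 3.4, 12.3]
finger_gap: 0.0127
gripper_force: 54.6
```

Emit:
jog_arm(steps=[[0, 0, 0, 0, 0, 0.025, 0], [0, 0, -0.003, 0, 0, 0.05, 0], [0, 0, -0.006, 0, 0, 0.075, 0], [0, 0, -0.01, 0, 0, 0.097, 0], [0, 0, -0.01, 0, 0, 0.097, 0], [0, 0, -0.01, 0, 0, 0.097, 0]])

```text
t: 8.82
eef_pos: [0.4965, -0.1055, 0.1428]
ee_rot: [1.573, 2.718, -0.002]
wrist_force: [-0.4, 0.7, 6.7]
finger_gap: 0.013
gripper_force: 53.9
```

```bash
python3 - <<'E'
from h import *
s=robot.observe();print(s["ft_torque"],s["joint_pos"])
x=R.from_rotvec(s["ee_rot"]).as_matrix()[:,0];print("turned from -x yaw", np.arctan2(-x[1],-x[0]))
E
```

```text
[ 0.21426777  0.20798362 -0.03927764] [-3.55196379e-01 -1.32680483e-01  1.98862737e+00 -1.63303173e-03
  1.28455286e+00 -8.76246557e-01]
turned from -x yaw -1.0492854523285642
```

Emit:
jog_arm(steps=[[0, 0, 0, 0, 0, 0, 0.5], [0, 0, 0, 0, 0, 0, 0.5], [0, 0, 0, 0, 0, 0, 0.5], [0, 0, -0.2, 0, 0, 0, 0.5], [0, 0, -0.5, 0, 0, 0, 0.5], [0.1, 0.5, -0.6, 0, 0, 0, 0.5], [0.1, 0.9, -0.6, 0, 0, 0, 0.5], [0.1, 0.9, -0.6, 0, 0, 0, 0.5], [0.1, 0.9, -0.6, 0, 0, 0, 0.5]])

```text
t: 9.95
eef_pos: [0.6442, 0.0044, 0.2603]
ee_rot: [-1.568, -2.72, 0.001]
wrist_force: [-0.3, -0.0, -0.3]
finger_gap: 0.0426
gripper_force: 0.0
```

```bash
python3 - <<'E'
from h import *
a=robot.camera("scene")[:,:,::-1].copy();b=robot.camera("top")[:,:,::-1].copy()
a=cv2.resize(a[130:230,225:365],(560,400),interpolation=2);b=cv2.resize(b[190:330,340:480],(560,560),interpolation=2)
o=np.zeros((600,800,3),np.uint8);o[:286,:400]=cv2.resize(a,(400,286));o[:400,400:]=cv2.resize(b,(400,400));cv2.imwrite("pics/f.png",o)
E
```

```text
(no output)
```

View pics/f.png

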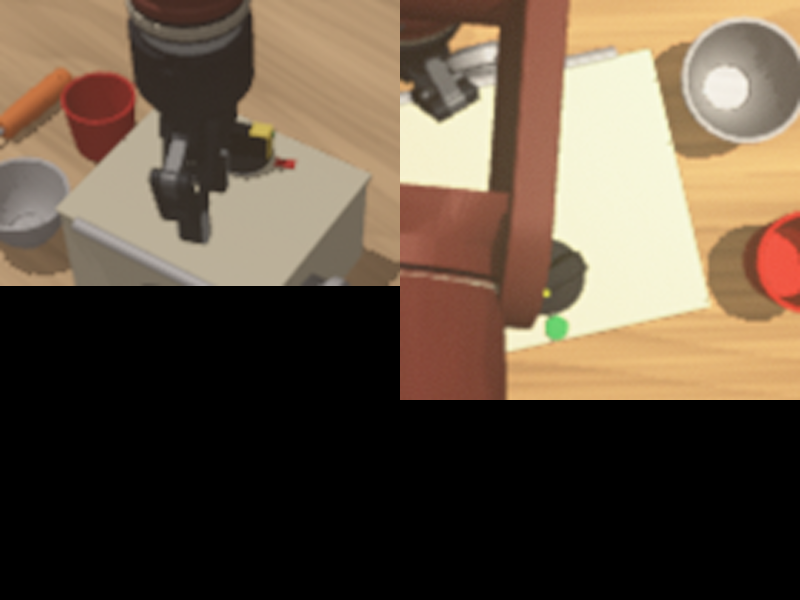

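The wing's yellow end faces the red bar and the skirt looks low, but the arm hides part of the view. I'll clear it and measure.

Emit:
jog_arm(steps=[[0.3, 0, -0.1, 0, 0, 0, 0.5], [0.6, 0, -0.1, 0, 0, 0, 0.5], [0.95, 0, -0.1, 0, 0, 0, 0.5], [0.95, 0, -0.1, 0, 0, 0, 0.5]])

```text
t: 10.55
eef_pos: [0.5453, 0.1687, 0.2824]
ee_rot: [1.569, 2.721, 0.001]
wrist_force: [0.3, 0.1, -0.3]
finger_gap: 0.0428
gripper_force: 0.0
```

```bash
python3 - <<'E'
from h import *
a=robot.camera("scene")[:,:,::-1].copy();b=robot.camera("top")[:,:,::-1].copy()
def cen(im,box):
    m=cv2.inRange(cv2.cvtColor(im,cv2.COLOR_BGR2HSV),(22,130,120),(35,255,255));u0,u1,v0,v1=box
    q=cv2.moments(m[v0:v1,u0:u1],True);return (q["m10"]/q["m00"]+u0,q["m01"]/q["m00"]+v0) if q["m00"] else None
s,t=cen(a,(285,340,150,200)),cen(b,(360,420,260,310));print(s,t)
if s and t:
    P,e=tri(s,t);d=plane("top",*t,.142)-[.4961,-.1042,.142];print(P,e,"ang",np.pi+.187-np.arctan2(d[1],d[0]))
a=cv2.resize(a[130:230,225:365],(400,286),interpolation=2);b=cv2.resize(b[190:330,340:480],(400,400),interpolation=2)
o=np.zeros((400,800,3),np.uint8);o[:286,:400]=a;o[:,400:]=b;cv2.imwrite("pics/f2.png",o)
E
```

```text
(315.8235294117647, 175.5) (385.53846153846155, 291.24175824175825)
[ 0.48840727 -0.089957    0.14123025] 0.0003661171213472054 ang 1.269060336863872
```

View pics/f2.png

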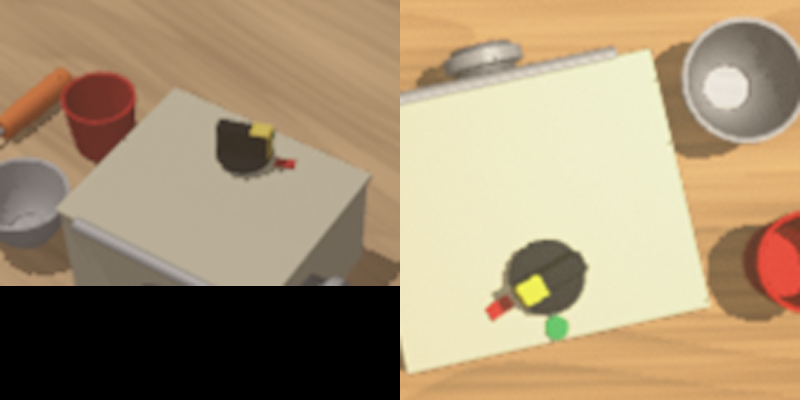

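The yellow end (top crop ~(533,290)) points at the red bar (500,308). The knob is at about 1.2 rad and its wing top is at about 141 mm, so it is held roughly 13 mm down, and the cover is shut.

```bash
python3 -c "
from bench import robot
print(robot.job_done())"
```

```text
the job is handed in; nothing more can be done
None
```

The cover is shut and the knob is screwed home at the red bar (about 1.2 rad, about 13 mm down by the camera check), with the gripper clear; the job is handed in at about 11 s, but no verdict was returned.

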